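# Sheath the chisel that matches the empty place

### The arm

A 7-joint arm with a two-finger parallel gripper is mounted at the origin on the work surface. World frame = base frame: x ahead of the robot, y to its left, z up, the work surface at z = 0. Lengths are in mm, angles in rad, forces in N, time in s.
With the tool pointing down it reaches from about 400 to 850 mm from the base axis. Payload 6.9 kg.
Tool frame: the origin (TCP) lies at the very end of the fingers, on their centre line; the grasp point (between the pads) lies 19 mm behind it; x points along the fingers, z is the direction in which the jaws open and shut, and the axes are right-handed (so a half turn about x gives the same grasp; the last joint's range is limited). The gripper opens to 85 mm and grips with 20 to 120 N. Pads are 22 mm wide; open, the fingers measure 114 mm over their backs; the gripper's body (76 mm by 85 mm) begins 54 mm behind the grasp point. The pads swing forward as they close: fully open they stand 13 mm farther back than shut.
Start: joints at [1.347, 0.507, -0.238, 1.5, 0.126, 1.149, -0.155], TCP at [202.379, -591.316, 231.275] pointing down, gripper open.
Joint ranges: [-3.08, 3.08], [-0.24, 2.05], [-1.43, 1.35], [0, 2.5], [-1.52, 4.66], [0.17, 1.96], [-2.89, 2.89]. Speed limits (rad/s): [2.39, 2.39, 3.14, 3.14, 3.14, 3.14, 3.14].

### API

Orientations are given as a unit quaternion [x, y, z, w].
In Python, from plant import * gives the robot as it stands. The module is installed in compiled form; this text tells all that it offers.
- The arm moves only by the tool step_arm, never from a script. Its argument "targets" is a list of rows, each a list of 7 numbers: the turn, a rotation vector about the tool's x, y, z in rad, then the shift along the tool's x, y, z in mm, then the closure, from 0 (fully open) to 1 (shut). A call has 1 to 8 rows; each row shifts and turns the commanded pose from where the row before left it, along the tool's axes as they then stand; what a row does not reach is not made up. A row lasts 1/8 s, in which the tool goes at most 62.5 mm and 10.7 degrees, less where a joint would pass 70% of its speed; a pose out of reach is approached as far as the arm can. A call with a gripper value outside its range is refused whole. The fingers move at their own pace and stop on an object; "squeeze" is the grip in N (left out, the last holds). Time passes only in rows, so rows that do not move let the fingers close. It gives the time, the measured TCP pose, the force and the opening at its end, in the units of the state.
- get_state(): the state, without advancing time (a new reading comes with each control period).
- grab_frame(name): name is "side" or "top" or "wrist"; returns (picture, depth): 400x640x3 uint8, blue, green, red; 400x640 float32, mm along the optical axis (not along the pixel's ray), 0 where there is no reading.
- calibration(name): a dict with "fx", "fy", "cx", "cy" (pixels), "R" (3x3) and "t" (3): a world point X has camera coordinates R X + t; the wrist camera has in their place "T_tool_cam" (4x4, takes a point from camera to tool coordinates, whose origin is the TCP and whose axes are the tool frame's). Camera axes: x right, y down, z forward; pixel columns grow to the right and rows downward; lengths in mm; the calibration is good to about 2 mm. A picture is of the moment at which its call begins: read the wrist's pose just before it. calibration takes no time and is no camera call.
- hand_in(): hands the job in, once; it reports no verdict.
The state is a dict: "time": time; "q": joint angles; "qd": joint speeds; "joint_torque": joint torques, N m; "ee_pos": TCP position; "tool_rot": TCP orientation; "wrist_force": force on the tool from outside, world axes, zero at the start; "wrist_torque": the same for the moment, N m; "finger_gap": finger opening in mm.
Only numpy, scipy, OpenCV 4.12 (cv2) and the standard library are available. Lean on these libraries where they do the work, as an engineer would, in place of code of your own. Each camera call takes 0.05 s, during which the arm holds its last target. There are 200 camera calls.

### The job

On the slanting rack three black sheaths lie in coloured cradles, each a little off centre; two already hold a chisel and one is empty. From the tray take the chisel whose ferrule has the colour of the empty place's cradle, and slide its blade into that sheath until it is fully home, then let go. Leave the two other chisels in the tray and the two already sheathed where they are.

Things in the scene. Friction and masses are not known exactly. Their poses are not given: they have to be found in the camera images.
- chisel_red: loose chisel, pale wood handle, red ferrule, 0.12-0.21 kg, flat in the tray. Origin on its axis at the shoulder (blade-side face of ferrule); +x to the butt, -x along the blade, z up. Ferrule x 0-14 mm, 30 wide (y), 22 thick (z); handle x 14-110, 28 wide, 22 thick; blade to x -80, 20 wide, 4 thick, then bevelled end 20 x 2.5 to x -90. Mass centre x +30. Axis lies 11 mm above tray lining.
- chisel_yellow: loose chisel, pale wood handle, yellow ferrule, 0.12-0.21 kg, flat in the tray. Origin on its axis at the shoulder (blade-side face of ferrule); +x to the butt, -x along the blade, z up. Ferrule x 0-14 mm, 30 wide (y), 22 thick (z); handle x 14-110, 28 wide, 22 thick; blade to x -80, 20 wide, 4 thick, then bevelled end 20 x 2.5 to x -90. Mass centre x +30. Axis lies 11 mm above tray lining.
- chisel_blue: loose chisel, pale wood handle, blue ferrule, 0.12-0.21 kg, flat in the tray. Origin on its axis at the shoulder (blade-side face of ferrule); +x to the butt, -x along the blade, z up. Ferrule x 0-14 mm, 30 wide (y), 22 thick (z); handle x 14-110, 28 wide, 22 thick; blade to x -80, 20 wide, 4 thick, then bevelled end 20 x 2.5 to x -90. Mass centre x +30. Axis lies 11 mm above tray lining.
- cradle_red: red seat, 60 mm wide, fixed on the rack, holding a black sheath. Origin: centre line, at the sheath's mouth plane, 90 mm above the bench. -x runs into the slot, 30 deg below horizontal; y level; +x out and up. The sheath lies parallel in it, same height, but shifted along y by up to 9 mm either way: not measured, feel or look. Fully home, a chisel's origin is here, off by that shift.
- cradle_yellow: yellow seat, 60 mm wide, fixed on the rack, holding a black sheath. Origin: centre line, at the sheath's mouth plane, 90 mm above the bench. -x runs into the slot, 30 deg below horizontal; y level; +x out and up. The sheath lies parallel in it, same height, but shifted along y by up to 9 mm either way: not measured, feel or look. Fully home, a chisel's origin is here, off by that shift.
- cradle_blue: blue seat, 60 mm wide, fixed on the rack, holding a black sheath. Origin: centre line, at the sheath's mouth plane, 90 mm above the bench. -x runs into the slot, 30 deg below horizontal; y level; +x out and up. The sheath lies parallel in it, same height, but shifted along y by up to 9 mm either way: not measured, feel or look. Fully home, a chisel's origin is here, off by that shift.
- stored_a: finished chisel with a dark handle and plain steel ferrule (same sizes and frame as the other chisels) that already fills one of the sheaths, fully home, its handle rising to 155 mm above the bench; not to be disturbed.
- stored_b: finished chisel with a dark handle and plain steel ferrule (same sizes and frame as the other chisels) that already fills one of the sheaths, fully home, its handle rising to 155 mm above the bench; not to be disturbed.
- rack: fixed plywood rack, base 155 x 270 x 12 mm, with three cradles 92 mm apart along its y. Origin on the bench below the middle mouth; mouths face its +x, away from the robot. Each black sheath: rigid, fixed, 95 long, mouth collar 40 x 26; slot 23 (y) x 7 (z), straight through, flared at the mouth to 25 x 11, blunt beside it. A green stud on the base stands before the empty one, 32 mm out.
- tray: fixed low tray, 324 by 364 mm outside, with a grey lining whose surface is 6 mm above the bench and a rim 16 mm high; holds the three loose chisels side by side, about 88 mm apart along its y. Origin on the bench below its centre; z up.
Things that resemble listed ones, but are neither listed nor needed, are in the scene too. Leave any green or orange look-alike of the chisel_yellow alone.

How it is judged (in metres and radians):
At the end, for the whole second after the job is handed in: The chisel of the colour of the empty sheath's cradle is in that sheath with its shoulder on the mouth (within 5 mm along, 13 mm sideways of the cradle's centre line, 6 mm in height, 0.12 rad of the slot's direction), at rest; the two other loose chisels are within 40 mm of where they started (((x of chisel_red in the frame of cradle_red between -0.006 and 0.005 m and y of chisel_red in the frame of cradle_red between -0.013 and 0.013 m and z of chisel_red in the frame of cradle_red between -0.006 and 0.006 m and angle between the x axis of chisel_red and the x axis of cradle_red, either way round below 0.12 rad and linear speed of chisel_red below 0.02 m/s and distance of each of chisel_yellow, chisel_blue from where it was at the start of the episode below 0.04 m) or (x of chisel_yellow in the frame of cradle_yellow between -0.006 and 0.005 m and y of chisel_yellow in the frame of cradle_yellow between -0.013 and 0.013 m and z of chisel_yellow in the frame of cradle_yellow between -0.006 and 0.006 m and angle between the x axis of chisel_yellow and the x axis of cradle_yellow, either way round below 0.12 rad and linear speed of chisel_yellow below 0.02 m/s and distance of each of chisel_red, chisel_blue from where it was at the start of the episode below 0.04 m) or (x of chisel_blue in the frame of cradle_blue between -0.006 and 0.005 m and y of chisel_blue in the frame of cradle_blue between -0.013 and 0.013 m and z of chisel_blue in the frame of cradle_blue between -0.006 and 0.006 m and angle between the x axis of chisel_blue and the x axis of cradle_blue, either way round below 0.12 rad and linear speed of chisel_blue below 0.02 m/s and distance of each of chisel_red, chisel_yellow from where it was at the start of the episode below 0.04 m))); the robot touches nothing.
It fails at once if a chisel that was already sheathed is moved more than 15 mm (distance of any of stored_a, stored_b from where it was at the start of the episode above 0.015 m).
It also fails if it takes over 61 s, if anything falls off the work surface, if the arm or the gripper's body presses on something with over 40 N, if the wrist force passes 120 N, or if a joint passes its speed limit or range.

## Working session

There is one attempt and no reset: what is moved stays moved. The work goes in short steps, Python scripts to look and compute and a tool call to move; the robot and the scene stay as the last step left them, time stands still between calls to the robot, and variables do not carry over. Pictures are saved under pics/ and viewed, about 8 in all and at most 12, crops included, and the job is handed in when it is done.

Besides the shell and the picture viewer there is one more tool, called after "Emit:" in YAML: its name, and indented under it one key for each argument. step_arm: Moves the arm, as the interface text tells. Its arguments: {"type":"object","properties":{"targets":{"type":"array","items":{"type":"array","items":{"type":"number"}}},"squeeze":{"type":"number"}},"required":["targets"]}

```bash
mkdir -p pics; cat > h.py <<'E'
from plant import *
import numpy as np, cv2
from scipy.spatial.transform import Rotation as Ro
def cal(n):
    c=calibration(n); return c
def ray_plane(n,uv,z):
    c=calibration(n);R=np.array(c["R"]);t=np.array(c["t"])
    o=-R.T@t; d=R.T@np.array([(uv[0]-c["cx"])/c["fx"],(uv[1]-c["cy"])/c["fy"],1.])
    return o+d*(z-o[2])/d[2]
def proj(n,X):
    c=calibration(n);p=np.array(c["R"])@np.array(X)+np.array(c["t"]);return [c["fx"]*p[0]/p[2]+c["cx"],c["fy"]*p[1]/p[2]+c["cy"]]
def rot(): return Ro.from_quat(get_state()["tool_rot"])
E
python3 - <<'E'
from h import *
s=get_state();print(s)
for n in("top","side"):
    im,d=grab_frame(n);cv2.imwrite(f"pics/{n}0.png",im);np.save(f"{n}0.npy",d)
    c=calibration(n);print(n,c)
print(calibration("wrist"));print(rot().as_matrix())
E
```

```text
{'time': 0.0, 'q': array([ 1.34648063,  0.50834115, -0.23753013,  1.5011414 ,  0.12570015,
        1.14889266, -0.15481555]), 'qd': array([ 0.00171321,  0.00080762,  0.00017616, -0.0004914 , -0.00194854,
        0.0004411 , -0.00065726]), 'joint_torque': array([ 2.18564701e-04, -6.20602012e+01, -2.18594290e+00, -2.49658316e+01,
        1.28897990e-02,  1.19852056e-02,  7.62924316e-06]), 'ee_pos': array([ 202.18338597, -590.86013615,  230.42484146]), 'tool_rot': array([ 0.41149335,  0.57582066, -0.41077408,  0.57477687]), 'wrist_force': array([-0.49568511,  0.29836483, -0.27227589]), 'wrist_torque': array([-0.0156248 , -0.00565044, -0.0113072 ]), 'finger_gap': 85.79229781288612}
top {'fx': 417.69275045299963, 'fy': 417.69275045299963, 'cx': 321.62634229784214, 'cy': 204.67600351912466, 'R': array([[-0.0052466 , -0.99998184, -0.00296482],
       [-0.99664441,  0.00547123, -0.08167004],
       [ 0.08168477,  0.00252638, -0.99665501]]), 't': array([   2.90787465,  380.35728198, 1011.6528908 ])}
side {'fx': 515.6628023919321, 'fy': 515.6628023919321, 'cx': 327.32483907958186, 'cy': 199.1156371920701, 'R': array([[-0.81522653, -0.57896108, -0.01448328],
       [-0.38373774,  0.55872803, -0.73523352],
       [ 0.43376381, -0.59382409, -0.67765914]]), 't': array([ 308.63859277,  223.37786866, 1194.23813269])}
{'fx': 342.0580768409276, 'fy': 342.0580768409276, 'cx': 318.8117379254604, 'cy': 195.05868507076457, 'T_tool_cam': array([[ 4.39705490e-04, -3.00805697e-01,  9.53685346e-01,
        -1.43450202e+02],
       [ 1.58323507e-04, -9.53685405e-01, -3.00805789e-01,
         7.57122179e+01],
       [ 9.99999891e-01,  2.83256765e-04, -3.71716095e-04,
         9.77934363e-01],
       [ 0.00000000e+00,  0.00000000e+00,  0.00000000e+00,
         1.00000000e+00]])}
[[-5.59383705e-04  9.46093777e-01  3.23892345e-01]
 [ 1.47404369e-03  3.23892824e-01 -9.46092631e-01]
 [-9.99998757e-01 -5.17973329e-05 -1.57576393e-03]]
```

View pics/top0.png

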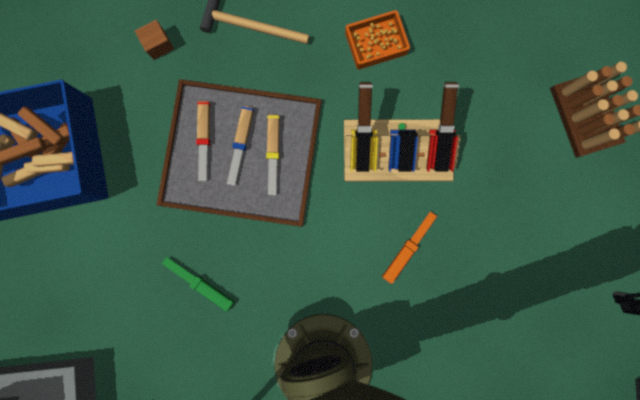

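View pics/side0.png

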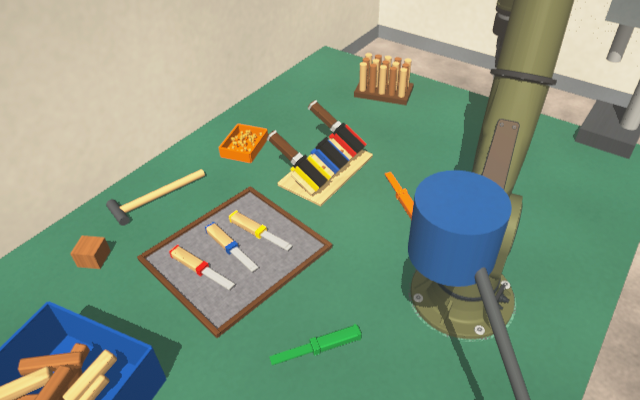

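The stud at top-view (403,126) stands before the middle sheath, which sits in the blue cradle and is empty. The candidates are red (203,140), blue (240,146) and yellow (273,155). The blue chisel fits, and I'll confirm it in a crop while measuring.

```bash
python3 - <<'E'
from h import *
im=cv2.imread("pics/top0.png");d=np.load("top0.npy")
hsv=cv2.cvtColor(im,cv2.COLOR_BGR2HSV)
H,S,V=cv2.split(hsv)
def comps(m,box,mn=4):
    x0,y0,x1,y1=box;mm=np.zeros_like(m);mm[y0:y1,x0:x1]=m[y0:y1,x0:x1]
    n,l,st,c=cv2.connectedComponentsWithStats(mm.astype(np.uint8))
    for i in range(1,n):
        if st[i,4]>=mn: print(st[i],c[i])
    return l
bl=(H>100)&(H<130)&(S>120)&(V>50)
print("blue tray");comps(bl,(160,80,325,225))
print("blue rack");comps(bl,(340,110,465,185))
print("green stud");comps((H>50)&(H<85)&(S>150)&(V>40),(395,120,412,135))
# handle pale wood of blue chisel
wd=(H>8)&(H<26)&(S>60)&(V>120)
print("wood");comps(wd,(225,100,258,155))
st=(S<45)&(V>135)
print("blade");comps(st,(222,140,258,190))
a=cv2.resize(im[90:200,185:295],(400,400),interpolation=cv2.INTER_CUBIC)
b=cv2.resize(im[110:190,365:445],(400,400),interpolation=cv2.INTER_CUBIC)
cv2.imwrite("pics/crop1.png",np.hstack([a,b]))
for uv in((238,148),(243,125),(235,170),(403,150),(403,132),(403,128)):print(uv,d[uv[1],uv[0]])
E
```

```text
blue tray
[247 108   6   2   6] [249.5 108.5]
[233 143  13   8  64] [239.015625 145.984375]
blue rack
[391 131   8   3  23] [394.65217391 131.95652174]
[389 135  12  34 308] [394.69480519 151.42207792]
[412 137   6  34  90] [414.17777778 153.14444444]
green stud
[400 124   4   6  20] [401.5 126.5]
wood
[234 109  18  35 368] [242.42934783 125.83695652]
blade
[227 149  15  37 287] [233.98606272 166.7630662 ]
(238, 148) 1025.634
(243, 125) 1032.4482
(235, 170) 1026.8619
(403, 150) 973.04803
(403, 132) 960.3899
(403, 128) 1041.1284
```

View pics/crop1.png

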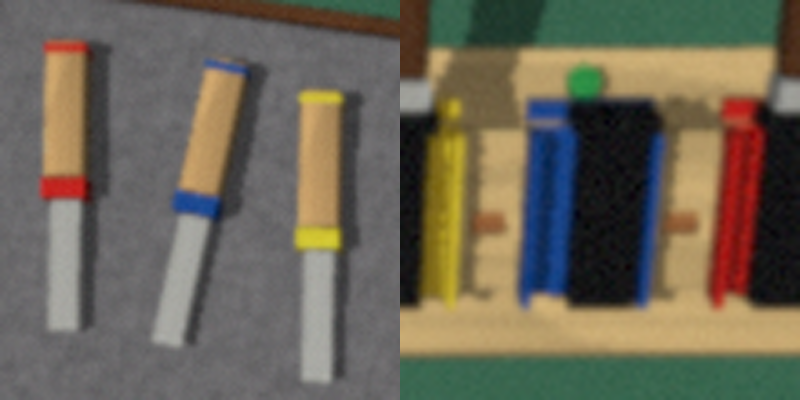

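The crop confirms the blue-ferrule chisel, and the blue cradle's sheath is empty and shifted right in the image (−y). Next I compute world positions.

```bash
python3 - <<'E'
from h import *
im=cv2.imread("pics/top0.png")
H,S,V=cv2.split(cv2.cvtColor(im,cv2.COLOR_BGR2HSV))
def mask(m,box):
    x0,y0,x1,y1=box;mm=np.zeros(m.shape,np.uint8);mm[y0:y1,x0:x1]=m[y0:y1,x0:x1];return mm
bl=(H>100)&(H<130)&(S>120)&(V>50)
wd=(H>8)&(H<26)&(S>60)&(V>120)
st=(S<45)&(V>135)
def cen(m): 
    p=np.argwhere(m)[:,::-1].astype(float);return p.mean(0)
fer=ray_plane("top",cen(mask(bl,(230,140,250,155))),28)
han=ray_plane("top",cen(mask(wd,(225,105,258,146))),28)
bla=ray_plane("top",cen(mask(st,(222,140,247,190))),19)
print("fer",fer,"han",han,"blade",bla)
for a,b in((fer,han),(bla,han),(bla,fer)):
    v=b-a;print(np.hypot(*v[:2]),np.degrees(np.arctan2(v[1],v[0])))
print("stud",ray_plane("top",(402,126.5),20))
r=mask((H>8)&(H<28)&(S>40)&(V>130),(335,110,465,190))
c=max(cv2.findContours(r,0,2)[0],key=cv2.contourArea)
hull=np.vstack([k for k in cv2.findContours(r,0,2)[0] if cv2.contourArea(k)>20])
q=cv2.boxPoints(cv2.minAreaRect(hull));w=np.array([ray_plane("top",p,12) for p in q]);print(q,w,w.mean(0))
E
```

```text
fer [525.2762487  203.22436727  28.        ] han [575.72182918 195.34223778  28.        ] blade [475.26708487 216.91430849  19.        ]
51.05765912743925 -8.880667509940995
102.744877679013 -12.11986909356281
51.84911722821594 -15.30957388944827
stud [ 573.84601518 -199.91794791   20.        ]
[[344. 119.]
 [452. 119.]
 [452. 180.]
 [344. 180.]] [[ 596.08126767  -56.40503689   12.        ]
 [ 594.42617981 -327.18223361   12.        ]
 [ 440.22535774 -322.44533034   12.        ]
 [ 441.74138193  -54.92014667   12.        ]] [ 518.11854679 -190.23818688   12.        ]
```

Emit:
step_arm:
  targets:
    - [0.17,0,0,0,0,0,0]
    - [0.167,0,0,0,0,0,0]
    - [0,0,0,0,35.6,-39.8,0]
    - [0,0,0,0,35.6,-39.8,0]
    - [0,0,0,0,35.6,-39.8,0]
    - [0,0,0,0,35.6,-39.8,0]
    - [0,0,0,0,35.6,-39.8,0]
    - [0,0,0,0,35.6,-39.8,0]

```text
time: 1.1
ee_pos: [418.5, -352.6, 231.1]
tool_rot: [-0.502, -0.498, 0.502, -0.498]
wrist_force: [0.1, -0.5, 0.5]
finger_gap: 85.2
```

Emit:
step_arm:
  targets:
    - [0,0,0,0,35.6,-39.8,0]
    - [0,0,0,0,35.6,-39.8,0]
    - [0,0,0,0,35.6,-39.8,0]
    - [0,0,0,0,35.6,-39.8,0]
    - [0,0,0,0,0,0,0]

```text
time: 1.72
ee_pos: [563.9, -190.4, 230.7]
tool_rot: [0.501, 0.501, -0.499, 0.5]
wrist_force: [-0.8, -0.9, -0.6]
finger_gap: 85.3
```

```bash
cat >> h.py <<'E'
def wpose():
    s=get_state();R=Ro.from_quat(s["tool_rot"]).as_matrix();return R,np.array(s["ee_pos"])
def wray(uv,R,p,z):
    c=calibration("wrist");T=np.array(c["T_tool_cam"])
    d=R@T[:3,:3]@np.array([(uv[0]-c["cx"])/c["fx"],(uv[1]-c["cy"])/c["fy"],1.]);o=R@T[:3,3]+p
    return o+d*(z-o[2])/d[2]
def wpts(uvs,D,R,p):
    c=calibration("wrist");T=np.array(c["T_tool_cam"]);uvs=np.atleast_2d(uvs)
    z=np.array([D[int(v),int(u)] for u,v in uvs])
    C=np.c_[(uvs[:,0]-c["cx"])/c["fx"]*z,(uvs[:,1]-c["cy"])/c["fy"]*z,z]
    return (C@T[:3,:3].T+T[:3,3])@R.T+p
def wproj(X,R,p):
    c=calibration("wrist");T=np.array(c["T_tool_cam"])
    q=T[:3,:3].T@(R.T@(np.array(X)-p)-T[:3,3]);return c["fx"]*q[0]/q[2]+c["cx"],c["fy"]*q[1]/q[2]+c["cy"]
E
python3 - <<'E'
from h import *
R,p=wpose();print(p,get_state()["time"],get_state()["q"]);print(R.round(3))
im,d=grab_frame("wrist");cv2.imwrite("pics/w1.png",im);np.savez("w1.npz",d=d,R=R,p=p)
E
```

```text
[ 563.88029564 -190.37391749  230.66627948] 1.725 [ 0.4494102   0.46254913 -0.25445466  1.58317     0.1218745   1.11181218
 -1.40350532]
[[ 0.001  1.     0.001]
 [ 0.003  0.001 -1.   ]
 [-1.     0.001 -0.003]]
```

View pics/w1.png

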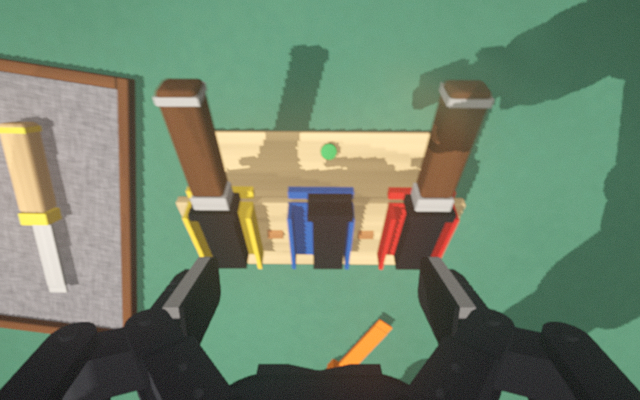

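```bash
python3 - <<'E'
from h import *
f=np.load("w1.npz");d,R,p=f["d"],f["R"],f["p"];im=cv2.imread("pics/w1.png")
H,S,V=cv2.split(cv2.cvtColor(im,cv2.COLOR_BGR2HSV))
for r in (197,200,205,210,215):
    bk=[u for u in range(298,362) if V[r,u]<60 and S[r,u]<140]
    b=[u for u in range(280,365) if 100<H[r,u]<130 and S[r,u]>130 and V[r,u]>60]
    e=[(bk[0],r),(bk[-1],r),(b[0],r),(b[-1],r)]
    print(r,[x[0] for x in e]);print(wpts(e,d,R,p).round(1).tolist())
# mid column profile
print(wpts([(330,r) for r in range(184,266,6)],d,R,p).round(1).tolist())
# cradle front edge, stud, steel ferrules of stored
b=(H>100)&(H<130)&(S>130)&(V>60);b[:,:280]=0;b[:,365:]=0;b[:180]=0;b[200:]=0
ys,xs=np.nonzero(b);print("blue front",xs.min(),xs.max(),ys.min());
for r in (188,190,192,194):
    x=np.nonzero(b[r])[0];print(r,x[0],x[-1],wpts([(x[0]+1,r),(x[-1]-1,r)],d,R,p).round(1).tolist())
g=(H>50)&(H<75)&(S>150)&(V>110);g[:,:315]=0;g[:,345:]=0;g[:135]=0;g[170:]=0
ys,xs=np.nonzero(g);print("stud",xs.mean(),ys.mean(),wpts([(xs.mean(),ys.mean())],d,R,p))
a=cv2.resize(im[175:275,275:370],(760,800)[:1]+(600,),interpolation=cv2.INTER_CUBIC) 
E
```

```text
Traceback (most recent call last):
IndexError: list index out of range
```

```bash
python3 - <<'E'
from h import *
f=np.load("w1.npz");d,R,p=f["d"],f["R"],f["p"];im=cv2.imread("pics/w1.png")
H,S,V=cv2.split(cv2.cvtColor(im,cv2.COLOR_BGR2HSV))
B=im.astype(int)
for r in (198,203,208,213,225,240,255):
    bk=[u for u in range(298,362) if B[r,u].max()<50]
    b=[u for u in range(280,365) if B[r,u,0]>B[r,u,2]+60]
    e=[(bk[0],r),(bk[-1],r),(b[0],r),(b[-1],r)]
    print(r,[x[0] for x in e],wpts(e,d,R,p).round(1).tolist())
print(wpts([(330,r) for r in range(184,266,6)],d,R,p).round(1).tolist())
b=(B[...,0]>B[...,2]+60)
for r in (186,188,190,192,194):
    x=np.nonzero(b[r,280:365])[0]+280
    if len(x):print(r,x[0],x[-1],wpts([(x[0]+1,r),(x[-1]-1,r)],d,R,p).round(1).tolist())
g=(H>50)&(H<75)&(S>150)&(V>110);g[:,:315]=0;g[:,345:]=0;g[:135]=0;g[170:]=0
ys,xs=np.nonzero(g);print("stud",xs.mean(),ys.mean(),wpts([(xs.mean(),ys.mean())],d,R,p))
for n,x0,x1,ra in(("steelL",185,240,(186,205)),("steelR",405,460,(188,208))):
    for r in range(*ra,4):
        x=[u for u in range(x0,x1) if B[r,u].min()>110 and np.ptp(B[r,u])<35]
        if x:print(n,r,x[0],x[-1],wpts([(x[0]+1,r),(x[-1]-1,r)],d,R,p).round(1).tolist())
E
```

```text
Traceback (most recent call last):
IndexError: list index out of range
```

```bash
python3 - <<'E'
from h import *
f=np.load("w1.npz");d,R,p=f["d"],f["R"],f["p"];im=cv2.imread("pics/w1.png")
H,S,V=cv2.split(cv2.cvtColor(im,cv2.COLOR_BGR2HSV))
B=im.astype(int)
def pr(n,e): 
    if e: e=[e[0]+1,e[-1]-1];print(n,r,e,wpts([(u,r) for u in e],d,R,p).round(1).tolist())
for r in (186,188,190,192,194,198,203,208,213,225,240,255):
    pr("black",[u for u in range(298,362) if B[r,u].max()<50])
    pr("blue",[u for u in range(280,365) if B[r,u,0]>B[r,u,2]+50])
print(wpts([(330,r) for r in range(184,266,6)],d,R,p).round(1).tolist())
g=(H>50)&(H<75)&(S>150)&(V>110);g[:,:315]=0;g[:,345:]=0;g[:135]=0;g[170:]=0
ys,xs=np.nonzero(g);print("stud",xs.mean(),ys.mean(),wpts([(xs.mean(),ys.mean())],d,R,p))
for n,x0,x1 in(("steelL",185,240),("steelR",405,460)):
    for r in range(186,210,4): pr(n,[u for u in range(x0,x1) if B[r,u].min()>110 and np.ptp(B[r,u])<40])
print(B[203,300:360:5].tolist())
E
```

```text
blue 188 [291, 350] [[552.3, -165.7, 74.8], [552.2, -219.6, 74.1]]
blue 190 [290, 351] [[551.2, -165.0, 77.4], [551.1, -220.3, 76.7]]
blue 192 [290, 351] [[549.8, -165.1, 78.9], [549.4, -220.3, 77.5]]
blue 194 [290, 306] [[547.4, -164.9, 77.2], [548.8, -179.6, 81.9]]
blue 198 [306, 305] [[546.3, -179.8, 85.6], [542.9, -178.4, 75.2]]
blue 203 [291, 305] [[539.2, -165.7, 78.8], [539.3, -178.5, 79.0]]
blue 208 [291, 306] [[533.1, -165.3, 75.1], [539.4, -180.0, 92.7]]
blue 213 [290, 306] [[532.4, -165.3, 86.6], [537.9, -180.3, 101.1]]
blue 225 [290, 352] [[521.6, -165.2, 88.4], [522.1, -221.0, 89.3]]
blue 240 [291, 350] [[501.7, -164.8, 77.5], [501.4, -220.8, 76.5]]
blue 255 [293, 347] [[478.9, -165.1, 63.9], [479.7, -219.4, 65.1]]
[[538.8, -203.1, 12.8], [551.2, -201.2, 77.1], [547.7, -201.1, 84.0], [542.1, -201.1, 84.2], [536.1, -201.2, 83.4], [537.4, -200.7, 102.0], [530.3, -200.9, 97.9], [520.6, -201.3, 88.2], [512.5, -201.5, 83.0], [504.6, -201.7, 79.0], [496.4, -201.9, 74.8], [487.3, -202.1, 69.4], [477.8, -202.4, 63.8], [468.3, -202.6, 58.8]]<stdin>:12: RuntimeWarning: Mean of empty slice.
  ret = ret.dtype.type(ret / rcount)
Traceback (most recent call last):
  File "h.py", line 21, in wpts
    z=np.array([D[int(v),int(u)] for u,v in uvs])
                  ~~~^^^
ValueError: cannot convert float NaN to integer
```

```bash
python3 - <<'E'
from h import *
f=np.load("w1.npz");d,R,p=f["d"],f["R"],f["p"];im=cv2.imread("pics/w1.png").astype(int)
for r in (200,206,212,216):
    print(r,im[r,300:360:1].max(1).tolist())
for r in (215,217):
    print(r,wpts([(u,r) for u in (306,307,308,309,330,350,351,352,353)],d,R,p).round(1).tolist())
# top edge of collar (mouth upper edge): transition rows at columns
for u in (312,322,332,342,348):print(u,[(r,round(float(d[r,u]))) for r in range(204,218)])
for r in (190,194,198,202):print("steelL",im[r,180:245:3].max(1).tolist(),"R",im[r,405:465:3].max(1).tolist())
E
```

```text
200 [175, 176, 177, 179, 176, 177, 165, 142, 106, 85, 81, 78, 83, 74, 78, 82, 84, 85, 82, 85, 80, 83, 86, 82, 86, 79, 82, 83, 78, 81, 86, 84, 85, 84, 84, 81, 84, 86, 85, 83, 84, 86, 83, 84, 87, 79, 87, 78, 79, 81, 82, 109, 132, 153, 165, 169, 167, 168, 169, 168]
206 [153, 155, 178, 193, 197, 193, 178, 147, 101, 80, 76, 74, 77, 75, 79, 76, 76, 76, 72, 76, 75, 78, 75, 71, 79, 73, 77, 76, 70, 76, 81, 81, 77, 72, 78, 79, 73, 75, 78, 77, 77, 75, 74, 80, 75, 76, 81, 80, 74, 80, 75, 78, 87, 119, 148, 163, 167, 168, 165, 165]
212 [130, 126, 130, 146, 165, 171, 167, 135, 83, 78, 74, 78, 72, 74, 76, 75, 78, 76, 72, 77, 73, 75, 74, 79, 78, 77, 78, 78, 75, 74, 73, 79, 70, 74, 80, 75, 80, 76, 74, 74, 75, 71, 76, 75, 76, 79, 74, 76, 79, 74, 79, 78, 80, 104, 136, 159, 164, 165, 164, 164]
216 [128, 126, 135, 150, 161, 171, 160, 125, 80, 82, 76, 80, 79, 79, 80, 76, 79, 81, 77, 82, 77, 77, 79, 81, 80, 80, 74, 78, 81, 76, 80, 77, 77, 84, 83, 80, 76, 81, 82, 75, 79, 76, 78, 79, 75, 76, 84, 82, 82, 85, 80, 83, 78, 98, 127, 157, 169, 170, 173, 171]
215 [[536.7, -180.3, 102.7], [536.5, -181.2, 102.2], [536
[... 1417 characters left out ...]
140, 146, 141, 141, 139, 139, 134, 104, 112, 114]
steelL [166, 165, 195, 255, 187, 139, 138, 139, 144, 144, 143, 141, 142, 136, 119, 149, 124, 115, 82, 74, 176, 190] R [170, 140, 159, 167, 175, 146, 146, 141, 146, 141, 142, 144, 142, 141, 143, 141, 137, 114, 115, 110]
steelL [191, 190, 190, 218, 211, 205, 205, 203, 204, 202, 203, 201, 200, 199, 202, 172, 116, 103, 79, 71, 141, 183] R [93, 78, 120, 167, 176, 178, 169, 160, 162, 160, 158, 161, 159, 152, 154, 161, 159, 144, 144, 133]
steelL [228, 228, 223, 215, 220, 222, 225, 222, 224, 222, 223, 224, 223, 223, 223, 213, 123, 90, 71, 68, 162, 193] R [80, 78, 86, 163, 202, 225, 225, 225, 224, 224, 224, 224, 222, 224, 223, 223, 198, 167, 168, 192]
```

Mouth estimate: (544.5, −200.8, 90), so the sheath is shifted about −8 mm from the cradle centre at −192.8. The slot runs along world x. Now to the tray.

Emit:
step_arm:
  targets:
    - [0,0,0,0,0,-48,0]
    - [0,0,0,0,0,-48,0]
    - [0,0,0,0,0,-48,0]
    - [0,0,0,0,0,-48,0]
    - [0,0,0,0,0,-48,0]
    - [0,0,0,0,0,-48,0]
    - [0,0,0,0,0,-48,0]
    - [0,0,0,0,0,-50,0]

```text
time: 2.78
ee_pos: [564.2, 189.1, 231.2]
tool_rot: [-0.502, -0.497, 0.503, -0.498]
wrist_force: [0.5, -0.4, 0.2]
finger_gap: 85.4
```

Emit:
step_arm:
  targets:
    - [0.1,0,0,0,0,0,0.4]
    - [0.11,0,0,0,0,0,0.4]
    - [0,0,0,0,0,0,0.4]
    - [0,0,0,0,0,0,0.4]

```text
time: 3.28
ee_pos: [564.1, 188.9, 231.2]
tool_rot: [-0.551, -0.443, 0.551, -0.443]
wrist_force: [0.1, 0.1, 0.6]
finger_gap: 51.2
```

```bash
python3 - <<'E'
from h import *
R,p=wpose();s=get_state();print(p,s["time"],s["q"].round(3),s["finger_gap"]);print(R.round(3))
im,d=grab_frame("wrist");cv2.imwrite("pics/w2.png",im);np.savez("w2.npz",d=d,R=R,p=p)
E
```

```text
[564.12613344 188.94397428 231.22555489] 3.275 [-0.198  0.462 -0.26   1.583  0.129  1.114 -2.276] 51.20249721012498
[[-0.     0.977 -0.215]
 [-0.001 -0.215 -0.977]
 [-1.    -0.     0.001]]
```

View pics/w2.png

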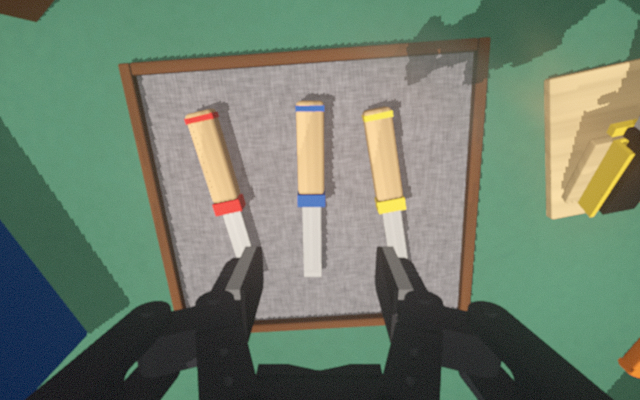

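```bash
python3 - <<'E'
from h import *
f=np.load("w2.npz");d,R,p=f["d"],f["R"],f["p"];im=cv2.imread("pics/w2.png").astype(int)
B=im
def edges(rows,cond,z):
    P=[]
    for r in rows:
        u=[x for x in range(290,335) if cond(B[r,x])]
        P.append(wray(((u[0]+u[-1])/2,r),R,p,z))
    return np.array(P)
wood=lambda c:c[2]>c[0]+50
steel=lambda c:c.min()>175
blue=lambda c:c[0]>c[2]+60
h=edges(range(118,188,6),wood,28);b=edges(range(218,270,6),steel,19);fe=edges(range(197,204,2),blue,28)
for n,P in(("h",h),("b",b),("f",fe)):
    print(n,((P-p)@R).round(1)[:, :].tolist())
c=[r for r in range(185,215) if blue(B[r,312])];print("ferrule rows",c[0],c[-1])
for r,z in((c[0],28),(c[-1]+1,28)):print((R.T@(wray((312,r),R,p,z)-p)).round(1),wray((312,r),R,p,z))
print(d[150,310],wpts([(310,150),(312,240),(340,240)],d,R,p).round(1))
c=[r for r in range(250,290) if steel(B[r,312])];print("tip",c[-1],R.T@(wray((312,c[-1]+1),R,p,18.5)-p))
c=[r for r in range(95,125) if blue(B[r,309])];print("butt band",c)
E
```

```text
h [[203.2, 47.1, -7.9], [203.2, 41.3, -7.9], [203.2, 35.4, -8.0], [203.2, 29.4, -7.5], [203.2, 23.3, -7.6], [203.2, 17.2, -7.6], [203.2, 11.1, -7.7], [203.2, 4.8, -7.7], [203.2, -1.5, -7.2], [203.2, -7.9, -7.8], [203.2, -14.3, -7.3], [203.2, -20.8, -7.4]]
b [[212.2, -62.7, -7.3], [212.2, -69.9, -6.8], [212.2, -77.2, -7.4], [212.2, -84.5, -6.9], [212.2, -92.0, -7.0], [212.2, -99.5, -7.0], [212.2, -107.1, -7.1], [212.2, -114.9, -7.1], [212.2, -122.7, -6.6]]
f [[203.2, -35.2, -7.0], [203.2, -37.4, -7.0], [203.2, -39.7, -7.0], [203.2, -41.9, -7.0]]
ferrule rows 195 206
[203.2 -33.   -5.9] [533.15800072 201.65029317  28.        ]
[203.2 -46.5  -6. ] [519.96829904 204.63059126  28.        ]
348.3625 [[580.7 193.   28.7]
 [478.1 214.3  19.1]
 [465.5 183.6   6.8]]
tip 276 [ 212.72666874 -137.53029226   -6.66886911]
butt band [106, 107, 108, 109, 110]
```

Emit:
step_arm:
  targets:
    - [0,0,0,0,3.5,-7.4,0.4]
    - [0,0,0,35,0,0,0.4]
    - [0,0,0,35,0,0,0.4]
    - [0,0,0,35,0,0,0.4]
    - [0,0,0,35,0,0,0.4]
    - [0,0,0,35,0,0,0.4]
    - [0,0,0,30,0,0,0.4]
    - [0,0,0,5,0,0,0.4]

```text
time: 4.32
ee_pos: [568.1, 196.5, 19.3]
tool_rot: [-0.55, -0.444, 0.552, -0.443]
wrist_force: [-0.7, 0.4, -0.4]
finger_gap: 51.3
```

Emit:
step_arm:
  targets:
    - [0,0,0,6,0,0,0.4]
    - [0,0,0,5,0,0,0.4]
    - [0,0,0,0,0,0,0.4]

```text
time: 4.7
ee_pos: [569.3, 196.7, 10.8]
tool_rot: [0.552, 0.443, -0.551, 0.443]
wrist_force: [0.6, -0.3, -0.1]
finger_gap: 51.5
```

Emit:
step_arm:
  targets:
    - [0,0,0,2,0,0,0.6]
    - [0,0,0,0,0,0,0.8]
    - [0,0,0,0,0,0,1]
    - [0,0,0,0,0,0,1]
    - [0,0,0,0,0,0,1]
    - [0,0,0,0,0,0,1]
  squeeze: 60

```text
time: 5.45
ee_pos: [569.4, 196.7, 8.8]
tool_rot: [0.552, 0.443, -0.551, 0.443]
wrist_force: [-0.7, -1.7, 5.9]
finger_gap: 26.7
```

Emit:
step_arm:
  targets:
    - [0,0,0,-10,0,0,1]
    - [0,0,0,-30,0,0,1]
    - [0,0,0,-40,0,0,1]
    - [0,0,0,-40,0,0,1]
    - [0,0,0,-40,0,0,1]
    - [0,0,0,-40,0,0,1]
    - [0,0,0,-40,0,0,1]
    - [-0.1,0,0,0,0,0,1]

```text
time: 6.45
ee_pos: [570.1, 197.2, 252.2]
tool_rot: [0.53, 0.47, -0.526, 0.471]
wrist_force: [0.4, 0.7, -2.6]
finger_gap: 26.7
```

Emit:
step_arm:
  targets:
    - [-0.117,0,0,0,0,0,1]
    - [0,0,0.15,0,0,0,1]
    - [0,0,0.15,0,0,0,1]
    - [0,0,0.15,0,0,0,1]
    - [0,0,0.074,0,0,0,1]
    - [0,0,0,0,0,0,1]

```text
time: 7.2
ee_pos: [567.2, 196.6, 247.9]
tool_rot: [0.611, 0.354, -0.354, 0.613]
wrist_force: [0.8, 0.2, -2.2]
finger_gap: 26.9
```

```bash
python3 - <<'E'
from h import *
R,p=wpose();s=get_state();print(p,s["time"],s["q"].round(3),s["finger_gap"],s["wrist_force"]);print(R.round(3))
im,d=grab_frame("wrist");cv2.imwrite("pics/w3.png",im);np.savez("w3.npz",d=d,R=R,p=p)
E
```

```text
[567.15540832 196.58170421 247.89474381] 7.2 [-0.433  0.248 -0.116  2.02   0.634  0.501 -2.613] 26.90239251481754 [ 0.80625804  0.23282669 -2.24570559]
[[ 0.499  0.867  0.002]
 [-0.001  0.002 -1.   ]
 [-0.867  0.499  0.002]]
```

View pics/w3.png

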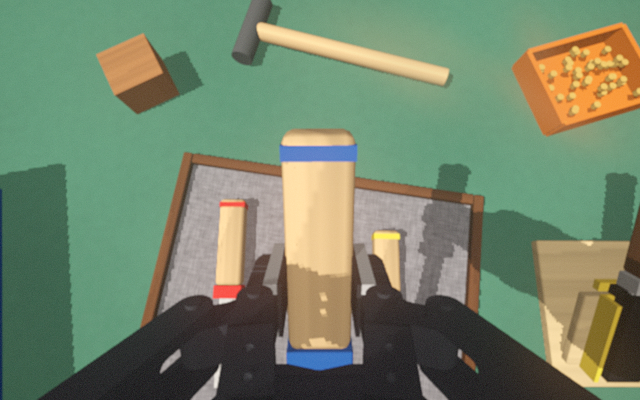

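```bash
cat > m.py <<'E'
from h import *
def meas(f):
    z=np.load(f+".npz");d,R,p=z["d"],z["R"],z["p"];B=cv2.imread("pics/"+f+".png").astype(int)
    rows=np.arange(168,290,6);P=[]
    for r in rows:
        u=[x for x in range(260,380) if B[r,x,2]>B[r,x,0]+40]
        P+= [wpts([(c,r) for c in range(u[0]+8,u[-1]-8,6)],d,R,p)]
        L=wpts([((u[0]+u[-1])/2,r)],d,R,p)
    Q=(np.vstack(P)-p)@R
    A=np.c_[Q[:,1],Q[:,2],np.ones(len(Q))];k,_,_,_=np.linalg.lstsq(A,Q[:,0],rcond=None);print("top plane x=a*y+b*z+c",k,"res",(A@k-Q[:,0]).std())
    C=calibration("wrist");T=np.array(C["T_tool_cam"])
    M=[]
    for r in rows:
        u=[x for x in range(260,380) if B[r,x,2]>B[r,x,0]+40]
        e=[]
        for uu in(u[0]-.5,u[-1]+.5):
            dd=T[:3,:3]@np.array([(uu-C["cx"])/C["fx"],(r-C["cy"])/C["fy"],1]);o=T[:3,3]
            n=np.array([1,-k[0],-k[1]]);s=(k[2]-n@o)/(n@dd);e.append(o+s*dd)
        M.append([(e[0][1]+e[1][1])/2,(e[0][2]+e[1][2])/2,e[1][2]-e[0][2]])
    M=np.array(M);print(M.round(1)[::4].tolist(),"axis z fit",np.polyfit(M[:,0],M[:,1],1))
    for name,col,rr in(("butt",318,range(120,175)),("ferr",318,range(335,372))):
        b=[r for r in rr if B[r,col,0]>B[r,col,2]+50]
        for r in(b[0],b[-1]+1):
            dd=T[:3,:3]@np.array([(col-C["cx"])/C["fx"],(r-.5-C["cy"])/C["fy"],1]);o=T[:3,3]
            n=np.array([1,-k[0],-k[1]]);s=(k[2]-n@o)/(n@dd);print(name,r,(o+s*dd).round(1))
if __name__=="__main__":
    import sys;meas(sys.argv[1])
E
python3 m.py w3
```

```text
top plane x=a*y+b*z+c [-2.02117447 -0.30441585 36.01371206] res 45.74061123493218
[[65.7, -0.9, 13.7], [56.8, 0.4, 14.3], [33.4, -0.9, 25.1], [-220.1, -38.6, 161.1], [203.3, -5.8, -50.9], [129.9, 0.4, -18.3]] axis z fit [-0.1561337  12.88360214]
butt 146 [-107.1   70.6    1.2]
butt 161 [-101.4   67.8    1.2]
ferr 350 [-174.   103.7    1.4]
ferr 371 [-168.2  100.8    1.4]
```

```bash
python3 - <<'E'
from h import *
z=np.load("w3.npz");d=z["d"];print(d[150:350:20,290:350:12].round(0))
E
```

```text
[[125. 124. 124. 124. 124.]
 [127. 126. 127. 126. 127.]
 [129. 128. 130. 129. 129.]
 [131. 131. 131. 131. 131.]
 [134. 135. 133. 132. 134.]
 [137. 137. 136. 136. 136.]
 [141. 139. 139. 139. 138.]
 [144. 141. 143. 141. 143.]
 [147. 144. 145. 145. 144.]
 [148. 147. 148. 147. 148.]]
```

Depth is good, so the error was in the mask columns. I'll restrict those.

```bash
sed -i 's/range(260,380)/range(279,359)/; s/B\[r,x,2\]>B\[r,x,0\]+40/B[r,x,2]>B[r,x,0]+40 and d[r,x]<160/g; s/for x in range(260,380)/for x in range(279,359)/g; s/range(168,290,6)/range(168,240,6)/; s/range(120,175)/range(140,170)/;' m.py; python3 m.py w3
```

```text
top plane x=a*y+b*z+c [-0.5273392   0.00418773 -2.58611419] res 10.499279693072598
[[50.2, 1.0, 25.0], [39.9, 0.8, 26.4], [28.1, 0.9, 28.0]] axis z fit [-3.22054358e-04  9.66295540e-01]
butt 146 [-33.5  58.6   1. ]
butt 161 [-30.6  53.1   1. ]
ferr 350 [ 47.  -94.    0.7]
ferr 371 [  66.7 -131.4    0.6]
```

```bash
python3 - <<'E'
from h import *
z=np.load("w3.npz");d,R,p=z["d"],z["R"],z["p"]
uv=[(c,r) for r in range(168,262,6) for c in range(294,346,6)]
Q=(wpts(uv,d,R,p)-p)@R;print(Q[::30].round(1))
A=np.c_[Q[:,1],np.ones(len(Q))];k=np.linalg.lstsq(A,Q[:,0],rcond=None)[0];print(k,(A@k-Q[:,0]).std())
for uvp in((318,145.5),(318,160.5),(318,349.5),(318,370)):
    print(uvp,((wpts([uvp],d,R,p)-p)@R).round(1))
B=cv2.imread("pics/w3.png").astype(int)
print([(r,B[r,318].tolist()) for r in list(range(126,164,3))+list(range(340,374,3))])
E
```

```text
[[-20.3  48.1  -7.9]
 [-20.1  41.2  -1.3]
 [-21.1  34.4   5.5]
 [-20.4  24.2  -8.4]
 [-20.9  16.8  -1.4]]
[ -0.28266816 -12.74987337] 9.682399994030577
(318, 145.5) [[-20.6  56.5   1. ]]
(318, 160.5) [[-22.   51.3   1. ]]
(318, 349.5) [[-18.3 -35.6   0.9]]
(318, 370) [[-76.4  10.3   1.1]]
[(126, [132, 161, 116]), (129, [93, 127, 148]), (132, [102, 139, 171]), (135, [138, 188, 222]), (138, [156, 209, 242]), (141, [158, 212, 246]), (144, [164, 214, 249]), (147, [201, 127, 87]), (150, [200, 130, 94]), (153, [200, 132, 96]), (156, [199, 131, 97]), (159, [201, 129, 94]), (162, [169, 205, 237]), (340, [152, 204, 239]), (343, [154, 206, 240]), (346, [141, 194, 228]), (349, [120, 99, 108]), (352, [172, 102, 58]), (355, [196, 119, 65]), (358, [195, 120, 67]), (361, [196, 120, 61]), (364, [196, 120, 61]), (367, [196, 119, 62]), (370, [117, 71, 50]), (373, [47, 40, 48])]
```

Emit:
step_arm:
  targets:
    - [0,0,0,7.3,12.7,44,1]
    - [0,0,0,7.3,12.7,44,1]
    - [0,0,0,7.3,12.7,44,1]
    - [0,0,0,7.3,12.7,44,1]
    - [0,0,0,7.3,12.7,44,1]
    - [0,0,0,7.3,12.7,44,1]
    - [0,0,0,7.3,12.7,44,1]
    - [0,0,0,7.3,12.7,44,1]

```text
time: 8.25
ee_pos: [687.0, -158.2, 249.0]
tool_rot: [0.613, 0.353, -0.354, 0.612]
wrist_force: [0.2, 0.8, -1.5]
finger_gap: 27.3
```

Emit:
step_arm:
  targets:
    - [0,0,0,7.3,12.7,44,1]
    - [0,0,0,0,0,0,1]
    - [0,0,0,0,0,0,1]

```text
time: 8.62
ee_pos: [700.8, -200.0, 248.3]
tool_rot: [0.613, 0.354, -0.354, 0.611]
wrist_force: [-0.0, 1.1, -1.9]
finger_gap: 26.4
```

```bash
cat > st.py <<'E'
from h import *
R,p=wpose();s=get_state();print(p.round(1),s["time"],s["q"].round(3),s["finger_gap"],s["wrist_force"].round(1));print(R.round(4))
Rt=np.array([[.5,.866,0],[0,0,-1],[-.866,.5,0]]);print("turn needed",Ro.from_matrix(R.T@Rt).as_rotvec().round(4))
sh=p+R@np.array([-8.2,-49.8,0]);print("shoulder",sh.round(1))
for k in(110,95,0):
    t=np.array([591.2+.866*k,-199.9,107.8+.5*k]);print(k,"shift tool",(R.T@(t-p)).round(1))
E
python3 st.py
```

```text
[ 700.8 -200.   248.3] 8.625 [ 0.645  0.456 -0.483  1.724  0.16   0.501 -1.434] 26.38016791156112 [-0.   1.1 -1.9]
[[ 0.4997  0.8662 -0.0011]
 [ 0.0012 -0.0019 -1.    ]
 [-0.8662  0.4997 -0.002 ]]
turn needed [-0.0019 -0.0012  0.0004]
shoulder [ 653.6 -200.   230.5]
110 shift tool [ 66.9 -55.2   0. ]
95 shift tool [ 66.9 -70.2   0.1]
0 shift tool [  66.9 -165.2    0.3]
```

Emit:
step_arm:
  targets:
    - [0,0,0,20,0,0,1]
    - [0,0,0,20,0,0,1]
    - [0,0,0,20,0,0,1]
    - [-0.002,-0.001,0,6.9,-15,0,1]
    - [0,0,0,0,-20,0,1]
    - [0,0,0,0,-20,0,1]
    - [0,0,0,0,0,0,1]
    - [0,0,0,0,0,0,1]

```text
time: 9.62
ee_pos: [688.0, -199.1, 163.4]
tool_rot: [0.612, 0.353, -0.353, 0.613]
wrist_force: [0.6, -0.0, -1.4]
finger_gap: 27.0
```

```bash
python3 st.py; python3 - <<'E'
from h import *
out=[]
for n,(x0,y0,w,h) in(("top",(355,70,100,110)),("side",(270,85,110,110))):
    im,d=grab_frame(n);cv2.imwrite(f"pics/{n}1.png",im);np.save(f"{n}1.npy",d)
    out.append(cv2.resize(im[y0:y0+h,x0:x0+w],(400,400),interpolation=cv2.INTER_CUBIC))
cv2.imwrite("pics/c2.png",np.hstack(out))
E
```

```text
[ 688.  -199.1  163.4] 9.625 [ 0.605  0.529 -0.416  1.866  0.221  0.281 -1.472] 26.99136547475306 [ 0.6 -0.  -1.4]
[[ 5.014e-01  8.652e-01  1.700e-03]
 [-7.000e-04  2.300e-03 -1.000e+00]
 [-8.652e-01  5.014e-01  1.700e-03]]
turn needed [ 0.0023  0.0007 -0.0016]
shoulder [ 640.8 -199.3  145.6]
110 shift tool [-0.2 -1.6  0.8]
95 shift tool [ -0.2 -16.6   0.7]
0 shift tool [  -0.4 -111.6    0.5]
```

View pics/c2.png

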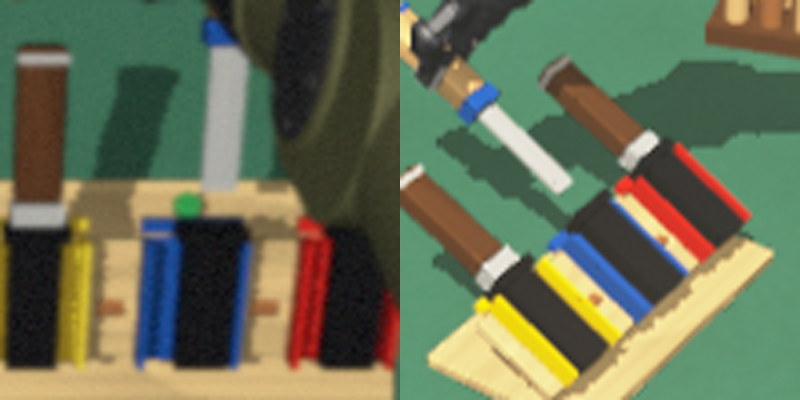

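```bash
python3 - <<'E'
from h import *
im=cv2.imread("pics/top1.png").astype(int);g=im.sum(2)/3
def edge(row,a,b,lo2hi):
    v=g[row,a:b+1];t=(v.min()+v.max())/2
    for i in range(len(v)-1):
        if (v[i]-t)*(v[i+1]-t)<=0 and (v[i+1]>v[i])==lo2hi:return a+i+(t-v[i])/(v[i+1]-v[i])
for r in range(86,122,4):
    l=edge(r,401,410,True);q=edge(r,411,419,False)
    if l and q:
        # height of blade top along axis: iterate
        u=(l+q)/2;z=120
        for _ in range(8):
            P=ray_plane("top",(u,r),z); z=145.6+(P[0]-640.8)*.577+2.3
        W=ray_plane("top",(q,r),z)[1]-ray_plane("top",(l,r),z)[1]
        print("blade",r,round(l,2),round(q,2),P.round(1),W.round(1))
for r in range(130,142,2):
    print("collar",r,im[r,394:420].max(1).tolist())
for r in(131,133,134):
    l=edge(r,395,404,False);q=edge(r,410,418,True);print(r,l,q)
E
```

```text
blade 86 407.16 416.52 [ 631.4 -199.7  142.5] -20.6
blade 90 407.01 416.53 [ 623.9 -200.3  138.1] -21.0
blade 94 406.56 415.83 [ 616.3 -199.8  133.8] -20.6
blade 98 406.45 415.77 [ 608.7 -200.3  129.4] -20.8
blade 102 406.18 415.44 [ 601.1 -200.4  125. ] -20.7
blade 106 405.77 415.05 [ 593.4 -200.3  120.5] -20.9
blade 110 405.54 414.76 [ 585.6 -200.4  116. ] -20.8
blade 114 405.31 414.6 [ 577.7 -200.8  111.5] -21.1
blade 118 405.09 414.08 [ 569.8 -200.7  106.9] -20.4
collar 130 [132, 126, 129, 122, 96, 61, 53, 49, 54, 47, 44, 49, 55, 55, 57, 55, 60, 60, 55, 55, 60, 80, 123, 137, 127, 119]
collar 132 [151, 151, 151, 140, 91, 42, 28, 19, 11, 24, 21, 25, 21, 25, 22, 28, 23, 19, 28, 12, 26, 36, 70, 95, 114, 119]
collar 134 [138, 134, 132, 117, 89, 50, 26, 19, 21, 25, 22, 22, 26, 22, 18, 14, 16, 28, 20, 24, 24, 29, 32, 68, 105, 116]
collar 136 [117, 121, 144, 149, 142, 108, 54, 27, 26, 21, 23, 27, 26, 18, 24, 22, 28, 28, 26, 23, 30, 41, 63, 67, 93, 103]
collar 138 [97, 94, 114, 144, 150, 130, 83, 35, 23, 25, 16, 24, 26, 23, 24, 22, 21, 22, 14, 22, 39, 78, 127, 124, 99, 118]
collar 140 [99, 103, 128, 148, 146, 121, 70, 31, 23, 19, 25, 21, 23, 28, 25, 22, 22, 24, 15, 27, 53, 101, 133, 119, 103, 116]
131 398.2111111111111 415.29545454545456
133 397.8980582524272 416.4782608695652
134 397.9235294117647 416.719512195122
```

```bash
python3 - <<'E'
from h import *
def cloud(n,D):
    c=calibration(n);R=np.array(c["R"]);t=np.array(c["t"]);v,u=np.mgrid[0:400,0:640]
    C=np.stack([(u-c["cx"])/c["fx"]*D,(v-c["cy"])/c["fy"]*D,D],-1);return (C-t)@R
for n in("top","side"):
  for k in "01":
    P=cloud(n,np.load(n+k+".npy"))
    for name,b in(("mouth collar",(522,542,-240,-165,96,112)),("blade",(560,625,-225,-175,98,150)),("st yellow",(560,620,-130,-80,110,160)),("st red",(560,620,-320,-265,110,160))):
        m=(P[...,0]>b[0])&(P[...,0]<b[1])&(P[...,1]>b[2])&(P[...,1]<b[3])&(P[...,2]>b[4])&(P[...,2]<b[5])
        Q=P[m]
        if len(Q)>5:print(n+k,name,len(Q),"y",np.percentile(Q[:,1],[2,50,98]).round(1),"mean",Q.mean(0).round(1),"z resid to line",np.round((Q[:,2]-Q[:,0]*.577).mean(),1))
    print(n+k,"lining z",np.median(P[(abs(P[...,0]-560)<20)&(abs(P[...,1]-235)<10)][:,2]).round(1))
z=np.load("w1.npz");c=calibration("wrist");T=np.array(c["T_tool_cam"]);D=z["d"];v,u=np.mgrid[0:400,0:640]
C=np.stack([(u-c["cx"])/c["fx"]*D,(v-c["cy"])/c["fy"]*D,D],-1);P=(C@T[:3,:3].T+T[:3,3])@z["R"].T+z["p"]
for name,b in(("mouth collar",(522,542,-240,-165,96,112)),("st yellow",(560,620,-130,-80,110,160)),("st red",(560,620,-320,-265,110,160))):
    m=np.all([(P[...,i]>b[2*i])&(P[...,i]<b[2*i+1]) for i in range(3)],0);Q=P[m];print("w",name,len(Q),np.percentile(Q[:,1],[2,50,98]).round(1),Q.mean(0).round(1),np.round((Q[:,2]-Q[:,0]*.577).mean(),1))
E
```

```text
top0 mouth collar 77 y [-216.8 -197.3 -179.2] mean [ 534.3 -197.8   99.8] z resid to line -208.5
top0 st yellow 375 y [-110.   -96.4  -82.9] mean [591.7 -96.2 125.1] z resid to line -216.3
top0 st red 395 y [-298.5 -284.  -271.5] mean [ 592.2 -284.1  125.3] z resid to line -216.3
top0 lining z 6.8
top1 mouth collar 83 y [-217.5 -197.8 -179.2] mean [ 534.5 -198.5   99.8] z resid to line -208.6
top1 blade 298 y [-209.6 -199.2 -189.9] mean [ 593.8 -199.5  121.8] z resid to line -220.8
top1 st yellow 379 y [-110.1  -95.8  -83. ] mean [592.  -96.1 125.3] z resid to line -216.3
top1 lining z 7.0
side0 mouth collar 35 y [-220.3 -196.8 -176.4] mean [ 533.4 -197.1   99.7] z resid to line -208.1
side0 st yellow 223 y [-112.   -93.4  -82.8] mean [594.2 -94.8 123.7] z resid to line -219.1
side0 st red 194 y [-300.9 -282.1 -271.1] mean [ 594.8 -283.3  124.8] z resid to line -218.4
side0 lining z 6.0
side1 mouth collar 36 y [-220.6 -195.9 -179.5] mean [ 533.5 -197.3   99.7] z resid to line -208.2
side1 blade 153 y [-213.6 -200.3 -189.9] mean [ 594.9 -200.9  121.1] z resid to line -222.2
side1 st yellow 225 y [-111.   -93.8  -82.9] mean [593.9 -95.  124.1] z resid to line -218.6
side1 st red 195 y [-300.5 -280.7 -271.3] mean [ 593.6 -283.1  124.1] z resid to line -218.4
side1 lining z 5.9
w mouth collar 600 [-218.5 -199.1 -180.2] [ 536.1 -199.3   99.9] -209.4
w st yellow 2969 [-112.2 -101.3  -86. ] [ 594.3 -100.8  126. ] -216.9
w st red 3032 [-299.  -283.8 -272.9] [ 594.3 -284.2  126.3] -216.6
```

Top and side depth both put the blade about 2 mm too far to −y relative to the collar, and the heights agree. I'll correct that and advance while watching the force.

Emit:
step_arm:
  targets:
    - [0.002,0,-0.001,0,-8,-1.7,1]
    - [0,0,0,0,-8,0,1]
    - [0,0,0,0,-4,0,1]
    - [0,0,0,0,-3,0,1]
    - [0,0,0,0,0,0,1]
    - [0,0,0,0,0,0,1]

```text
time: 10.48
ee_pos: [667.0, -197.9, 151.9]
tool_rot: [0.612, 0.353, -0.354, 0.612]
wrist_force: [-0.3, -0.5, -2.5]
finger_gap: 26.7
```

```bash
python3 st.py
```

```text
[ 667.  -197.9  151.9] 10.475 [ 0.617  0.52  -0.414  1.928  0.227  0.23  -1.474] 26.726494808415808 [-0.3 -0.5 -2.5]
[[ 4.999e-01  8.661e-01 -8.000e-04]
 [-1.200e-03 -3.000e-04 -1.000e+00]
 [-8.661e-01  4.999e-01  9.000e-04]]
turn needed [-0.0003  0.0012  0.0001]
shoulder [ 619.7 -197.9  134.1]
110 shift tool [ 0.3 22.4  2. ]
95 shift tool [0.3 7.4 2. ]
0 shift tool [  0.3 -87.6   2. ]
```

Emit:
step_arm:
  targets:
    - [0,0,0,0,-4,0,1]
    - [0,0,0,0,-4,0,1]
    - [0,0,0,0,-4,0,1]
    - [0,0,0,0,0,0,1]

```text
time: 10.98
ee_pos: [655.8, -197.9, 145.3]
tool_rot: [0.612, 0.354, -0.354, 0.612]
wrist_force: [-0.7, -0.6, -2.0]
finger_gap: 26.7
```

```bash
python3 st.py
```

```text
[ 655.8 -197.9  145.3] 10.975 [ 0.627  0.517 -0.415  1.96   0.237  0.203 -1.479] 26.696928533622028 [-0.7 -0.6 -2. ]
[[ 4.989e-01  8.667e-01 -9.000e-04]
 [-1.100e-03 -4.000e-04 -1.000e+00]
 [-8.667e-01  4.989e-01  7.000e-04]]
turn needed [-0.0004  0.0011  0.0013]
shoulder [ 608.6 -197.9  127.6]
110 shift tool [ 0.1 35.3  2. ]
95 shift tool [ 0.2 20.3  2. ]
0 shift tool [  0.3 -74.7   2. ]
```

Emit:
step_arm:
  targets:
    - [0,0,0,0,-5,0,1]
    - [0,0,0,0,-5,0,1]
    - [0,0,0,0,-5,0,1]
    - [0,0,0,0,0,0,1]

```text
time: 11.48
ee_pos: [642.7, -198.0, 137.7]
tool_rot: [0.612, 0.354, -0.354, 0.612]
wrist_force: [-0.3, 0.7, -3.1]
finger_gap: 26.9
```

```bash
python3 st.py
```

```text
[ 642.7 -198.   137.7] 11.475 [ 0.66   0.518 -0.447  1.998  0.347  0.175 -1.578] 26.92341142385466 [-0.3  0.7 -3.1]
[[ 4.987e-01  8.668e-01 -8.000e-04]
 [-1.000e-03 -3.000e-04 -1.000e+00]
 [-8.668e-01  4.987e-01  7.000e-04]]
turn needed [-0.0003  0.001   0.0015]
shoulder [ 595.4 -198.   120. ]
110 shift tool [ 0.1 50.5  1.9]
95 shift tool [ 0.1 35.5  1.9]
0 shift tool [  0.3 -59.5   1.9]
```

Emit:
step_arm:
  targets:
    - [0,0,0,0,-4,0,1]
    - [0,0,0,0,-4,0,1]
    - [0,0,0,0,0,0,1]

```text
time: 11.85
ee_pos: [636.2, -198.1, 134.0]
tool_rot: [0.612, 0.353, -0.354, 0.612]
wrist_force: [-0.1, 0.4, -2.8]
finger_gap: 26.7
```

```bash
python3 st.py
```

```text
[ 636.2 -198.1  134. ] 11.85 [ 0.714  0.529 -0.521  2.017  0.582  0.177 -1.802] 26.73143832896765 [-0.1  0.4 -2.8]
[[ 4.993e-01  8.664e-01 -9.000e-04]
 [-1.000e-03 -4.000e-04 -1.000e+00]
 [-8.664e-01  4.993e-01  7.000e-04]]
turn needed [-0.0004  0.001   0.0008]
shoulder [ 589.  -198.   116.3]
110 shift tool [ 0.2 57.9  1.8]
95 shift tool [ 0.2 42.9  1.8]
0 shift tool [  0.3 -52.1   1.9]
```

Emit:
step_arm:
  targets:
    - [0,0,0,0,-3,0,1]
    - [0,0,0,0,-3,0,1]
    - [0,0,0,0,-3,0,1]
    - [0,0,0,0,-3,0,1]
    - [0,0,0,0,0,0,1]

```text
time: 12.48
ee_pos: [626.1, -197.9, 128.2]
tool_rot: [0.612, 0.353, -0.354, 0.612]
wrist_force: [-1.1, 0.4, -1.5]
finger_gap: 26.9
```

```bash
python3 st.py
```

```text
[ 626.1 -197.9  128.2] 12.475 [ 0.763  0.539 -0.583  2.046  0.812  0.177 -2.02 ] 26.864604389993417 [-1.1  0.4 -1.5]
[[ 4.995e-01  8.663e-01 -7.000e-04]
 [-1.000e-03 -2.000e-04 -1.000e+00]
 [-8.663e-01  4.995e-01  8.000e-04]]
turn needed [-0.0002  0.001   0.0006]
shoulder [ 578.9 -197.9  110.5]
110 shift tool [ 0.2 69.6  2. ]
95 shift tool [ 0.2 54.6  2. ]
0 shift tool [  0.3 -40.4   2. ]
```

Emit:
step_arm:
  targets:
    - [0,0,0,0,-3,0,1]
    - [0,0,0,0,-3,0,1]
    - [0,0,0,0,-3,0,1]
    - [0,0,0,0,-3,0,1]
    - [0,0,0,0,-3,0,1]
    - [0,0,0,0,0,0,1]

```text
time: 13.22
ee_pos: [613.1, -197.9, 120.8]
tool_rot: [0.612, 0.353, -0.354, 0.612]
wrist_force: [0.6, 0.4, -1.7]
finger_gap: 26.6
```

```bash
python3 st.py
```

```text
[ 613.1 -197.9  120.8] 13.225 [ 0.808  0.549 -0.635  2.083  1.048  0.177 -2.244] 26.642575992285188 [ 0.6  0.4 -1.7]
[[ 4.995e-01  8.663e-01 -7.000e-04]
 [-1.100e-03 -1.000e-04 -1.000e+00]
 [-8.663e-01  4.995e-01  9.000e-04]]
turn needed [-0.0001  0.0011  0.0006]
shoulder [ 565.9 -197.8  103. ]
110 shift tool [ 0.2 84.5  2. ]
95 shift tool [ 0.2 69.5  2. ]
0 shift tool [  0.3 -25.5   2. ]
```

Emit:
step_arm:
  targets:
    - [0,0,0,0,-3,0,1]
    - [0,0,0,0,-3,0,1]
    - [0,0,0,0,-3,0,1]
    - [0,0,0,0,-3,0,1]
    - [0,0,0,0,-3,0,1]
    - [0,0,0,0,-3,0,1]
    - [0,0,0,0,0,0,1]

```text
time: 14.1
ee_pos: [597.6, -197.9, 111.8]
tool_rot: [0.612, 0.353, -0.354, 0.612]
wrist_force: [-0.1, -1.0, -2.6]
finger_gap: 26.4
```

Emit:
step_arm:
  targets:
    - [0,0,0,0,-2,0,1]
    - [0,0,0,0,-2,0,1]
    - [0,0,0,0,0,0,1]

```text
time: 14.48
ee_pos: [593.8, -197.8, 109.6]
tool_rot: [0.612, 0.353, -0.354, 0.612]
wrist_force: [-0.6, 0.3, -2.1]
finger_gap: 26.6
```

```bash
python3 st.py
```

```text
[ 593.8 -197.8  109.6] 14.475 [ 0.855  0.56  -0.681  2.136  1.355  0.178 -2.535] 26.645960852445217 [-0.6  0.3 -2.1]
[[ 4.993e-01  8.665e-01 -6.000e-04]
 [-1.000e-03 -1.000e-04 -1.000e+00]
 [-8.665e-01  4.993e-01  8.000e-04]]
turn needed [-0.0001  0.001   0.0009]
shoulder [ 546.5 -197.8   91.8]
110 shift tool [  0.2 106.9   2. ]
95 shift tool [ 0.2 91.9  2. ]
0 shift tool [ 0.2 -3.1  2.1]
```

3 mm to go by estimate. I'll press in 1 mm steps until contact shows.

Emit:
step_arm:
  targets:
    - [0,0,0,0,-1,0,1]
    - [0,0,0,0,-1,0,1]
    - [0,0,0,0,0,0,1]

```text
time: 14.85
ee_pos: [592.1, -197.8, 108.6]
tool_rot: [0.612, 0.353, -0.354, 0.612]
wrist_force: [0.2, 0.5, -2.7]
finger_gap: 26.7
```

Emit:
step_arm:
  targets:
    - [0,0,0,0,-1,0,1]
    - [0,0,0,0,0,0,1]

```text
time: 15.1
ee_pos: [591.3, -197.9, 108.1]
tool_rot: [0.612, 0.353, -0.354, 0.612]
wrist_force: [-0.2, -0.3, -0.4]
finger_gap: 26.6
```

Emit:
step_arm:
  targets:
    - [0,0,0,0,-1,0,1]
    - [0,0,0,0,0,0,1]

```text
time: 15.35
ee_pos: [590.8, -197.8, 107.9]
tool_rot: [0.612, 0.353, -0.354, 0.613]
wrist_force: [0.5, -0.3, -1.8]
finger_gap: 26.7
```

Emit:
step_arm:
  targets:
    - [0,0,0,0,-1,0,1]
    - [0,0,0,0,0,0,1]

```text
time: 15.6
ee_pos: [590.7, -197.8, 108.0]
tool_rot: [0.612, 0.353, -0.353, 0.613]
wrist_force: [4.4, -0.9, -0.1]
finger_gap: 26.7
```

Emit:
step_arm:
  targets:
    - [0,0,0,0,-1,0,1]
    - [0,0,0,0,0,0,1]

```text
time: 15.85
ee_pos: [590.7, -197.8, 108.0]
tool_rot: [0.613, 0.352, -0.353, 0.613]
wrist_force: [7.4, -1.0, 0.4]
finger_gap: 26.4
```

```bash
python3 st.py
```

```text
[ 590.7 -197.8  108. ] 15.85 [ 0.865  0.563 -0.689  2.148  1.434  0.177 -2.61 ] 26.40247881487387 [ 7.4 -1.   0.4]
[[ 5.025e-01  8.646e-01 -2.000e-04]
 [-9.000e-04  4.000e-04 -1.000e+00]
 [-8.646e-01  5.025e-01  1.000e-03]]
turn needed [ 0.0004  0.0009 -0.0028]
shoulder [ 543.5 -197.8   90.1]
110 shift tool [  0.8 110.3   2.1]
95 shift tool [ 0.7 95.3  2.1]
0 shift tool [0.5 0.4 2.1]
```

Contact is at shoulder ≈ (543.5, −197.8, 90.1), which is home. Release and retract.

Emit:
step_arm:
  targets:
    - [0,0,0,0,0,0,0.7]
    - [0,0,0,0,0,0,0.4]
    - [0,0,0,0,0,0,0.4]
    - [0,0,0,0,0,0,0.4]

```text
time: 16.35
ee_pos: [588.1, -197.9, 106.3]
tool_rot: [0.612, 0.354, -0.354, 0.612]
wrist_force: [-0.4, -0.5, -1.1]
finger_gap: 51.0
```

Emit:
step_arm:
  targets:
    - [0,0,0,-8,0,0,0.4]
    - [0,0,0,-15,0,0,0.4]
    - [0,0,0,-20,0,0,0.4]
    - [0,0,0,-20,0,0,0.4]
    - [0,0,0,-20,0,0,0.4]
    - [0,0,0,-20,0,0,0.4]
    - [0,0,0,-20,0,0,0.4]
    - [0,0,0,0,0,0,0.4]

```text
time: 17.35
ee_pos: [527.0, -198.3, 213.7]
tool_rot: [0.612, 0.353, -0.354, 0.612]
wrist_force: [-0.1, 0.6, 0.3]
finger_gap: 51.3
```

```bash
python3 - <<'E'
from h import *
s=get_state();print(s["time"],s["ee_pos"].round(1),s["wrist_force"].round(1),s["finger_gap"])
R,p=wpose();w,d=grab_frame("wrist");np.savez("w4.npz",d=d,R=R,p=p);cv2.imwrite("pics/w4.png",w)
a,_=grab_frame("side");
cv2.imwrite("pics/c3.png",np.hstack([cv2.resize(w[:,120:520],(400,400)),cv2.resize(a[80:210,255:385],(400,400),interpolation=cv2.INTER_CUBIC)]))
E
```

```text
17.35 [ 527.  -198.3  213.7] [-0.1  0.6  0.3] 51.34442235526712
```

View pics/c3.png

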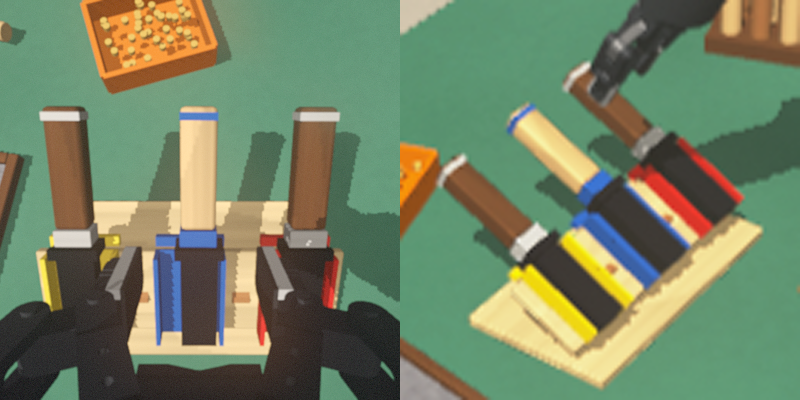

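The blue chisel's ferrule and butt line up with the two stored ones (wrist view: ferrule at row 240, butt at row 113). Its shoulder is on the mouth and the gripper is clear.

```bash
python3 -c "
from plant import *
print(hand_in())"
```

```text
the job is handed in; nothing more can be done
None
```

The blue chisel is in the empty blue sheath, fully home and released. I handed the job in at about 17.5 s of the 61 s allowed; no verdict was reported.

- **Home:** the blade went in with no noticeable force until the shoulder met the mouth. The commanded pose then pressed to about 7 N without moving further. By arm position the shoulder stood at (543.5, −197.8, 90.1), against an estimated mouth at (544, about −198, 90).
- **Last pictures:** the wrist view shows its ferrule and butt level with the two stored chisels. Both of those look unmoved, and the gripper is clear with wrist force near zero. I did not measure the red and yellow chisels again after lifting the blue one, but the arm never went near them afterwards.
- **Disagreement:** the cameras put the sheath's sideways position anywhere from about −198 (top camera) to −201 mm (wrist camera). I moved the chisel 1.7 mm towards the top and side readings before inserting, and it went in cleanly.
- **Joint 6:** it ran close to its lower limit during insertion (0.175–0.178 against 0.17) but stayed inside it in every reading.

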